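# Hang the driver caddy on the drop-latch peg

### The arm

A 7-joint arm with a two-finger parallel gripper is mounted at the origin on the work surface. World frame = base frame: x ahead of the robot, y to its left, z up, the work surface at z = 0. Lengths are in m, angles in rad, forces in N, time in s.
With the tool pointing down it reaches from about 0.425 to 0.925 m from the base axis. Payload 6.8 kg.
Tool frame: the origin (TCP) lies at the very end of the fingers, on their centre line; the grasp point (between the pads) lies bot.grip_point_offset behind it (bot.grip_point_offset is the distance from the TCP to the grasp point, in m); z points along the fingers, y is the line along which they close (so a half turn about z gives the same grasp; the last joint's range is limited). The gripper opens to 85 mm and grips with 20 to 120 N. Pads are 22 mm wide; open, the fingers measure 114 mm over their backs; the gripper's body (76 mm by 85 mm) begins 54 mm behind the grasp point. The pads swing forward as they close: fully open they stand 13 mm farther back than shut.
Start: joints at [1.093, 0.477, 0.022, 1.555, -0.011, 1.109, -0.083], TCP at [0.244, -0.629, 0.231] pointing down, gripper open.
Joint ranges: [-2.96, 2.96], [-0.34, 2.1], [-1.41, 1.46], [0.24, 2.44], [-1.37, 4.51], [0.17, 1.92], [-2.96, 2.96]. Speed limits (rad/s): [2.39, 2.39, 3.14, 3.14, 3.14, 3.14, 3.14].

### API

Orientations are given as a unit quaternion [w, x, y, z].
In Python, from station import bot, imaging gives the robot as it stands. The module is installed in compiled form; this text tells all that it offers.
- The arm moves only by the tool carry_out, never from a script. Its argument "targets" is one flat list of numbers, 5 for each row, row after row: the closure in counts, from 0 (fully open) to 255 (shut), then the shift along the world's x, y, z in mm, then the turn about the world's z in degrees. A call has 1 to 20 rows; each row shifts and turns the commanded pose from where the row before left it; what a row does not reach is not made up. A row lasts 1/10 s, in which the tool goes at most 50 mm and 8.59 degrees, less where a joint would pass 70% of its speed; a pose out of reach is approached as far as the arm can. A call is refused whole if a number of a shift passes 50 or a number of a turn 8.59, either way. A call with a gripper value outside its range is refused whole. The fingers move at their own pace and stop on an object; "newtons" is the grip in N (left out, the last holds). Time passes only in rows, so rows that do not move let the fingers close. It gives the time, the measured TCP pose, the force, the opening and the grip force at its end, in the units of the state.
- bot.get_obs(): the state, without advancing time (a new reading comes with each control period).
- imaging.read_camera(name): name is "scene" or "side" or "wrist"; returns a dict with "frame" (420x560x3 uint8, red, green, blue), "fov_y" (degrees; the focal length in pixels is half the picture's height over the tangent of half this angle, whatever the lens; pixels are square), "cx", "cy" (the principal point, pixels), "k1" (the pictures are not rectified: a ray, as slopes to the right and down, at radius r is drawn at 1 + k1 r^2 times it, then the intrinsics apply), "pose" (4x4, takes a point from camera to world coordinates); the wrist camera has in their place "tool_from_camera" (4x4, takes a point from camera to tool coordinates, whose origin is the TCP and whose axes are the flange's). Camera axes: x right, y up, looking along -z (the intrinsics and any distortion apply to the point x, -y, -z); pixel columns grow to the right and rows downward; lengths in m; the calibration is good to about 2 mm. A picture is of the moment at which its call begins: read the wrist's pose just before it. There is no depth.
- bot.hand_in(): hands the job in; it is judged then, once.
The state is a dict: "t": time; "q": joint angles; "joint_vel": joint speeds; "joint_torque": joint torques, N m; "eef_pos": TCP position; "tool_rot": TCP orientation; "contact_force": force on the tool from outside, world axes, zero at the start; "torque": the same for the moment, N m; "gripper_width": opening from 0.0 (shut) to 1.0 (fully open); "grasp_force": force on a finger pad.
Only numpy, scipy, OpenCV 4.12 (cv2) and the standard library are available. Lean on these libraries where they do the work, as an engineer would, in place of code of your own. Each camera call takes 0.05 s, during which the arm holds its last target. There are 200 camera calls.

### The job

Pull the hex-driver caddy up out of its dock, where only its eye can be gripped, stand it upright on the black mat, set down gently, and let go of it. Then take it again (its blue ears are the place to hold it) and hang its eye on the steel peg of the stand, pushing the eye under the orange gravity flap, which lifts, until the flap drops shut on the tip side of it; let go and leave it hanging still. Do not knock the caddy over or shift the other loose things on the bench.

Things in the scene. Friction and masses are not known exactly. Their poses are not given: they have to be found in the camera images.
- caddy: Loose hex-driver caddy, 140 to 280 g: upright white panel 8 thick (x), 146 wide (y), top at z 82, on a foot 30 (x) x 146 x 12 high that stands by itself. Drivers on both faces within |x| 15, |y| 32, z up to 72. On top an eye in the middle, a blue ear at each end. Front and back alike. Origin: centre of the underside, x square to the panel. Starts in the dock, square with it within 0.02 rad.
- caddy_eye (a point): Centre of the caddy's eye, 112 above its underside: a ring in the panel's plane, outer diameter 54 (top at 139), hole diameter 34, 8 thick. In the dock only the ring can be gripped, by its crown, which stands 36 clear of the pockets. With fingers on the ring the peg cannot enter.
- ear_left (a point): Middle of the top edge of the blue ear at the caddy's +y end, 108 above the underside and 60 from the middle. Ear: 8 thick (x), 26 wide (y), 28 high (down to z 80), a gap of 20 to the ring.
- ear_right (a point): The same for the ear at the -y end.
- dock: Fixed black dock. Base 54 (x) x 176 (y) x 5 high, on which the caddy stands; at each end a pocket, 34 wide inside (x), 108 high, that hides an ear. 156 between the end walls. Origin: centre of the underside, y along its length. The caddy comes straight up out of it; 110 of lift clears it. Left or right of the robot.
- mat: Fixed black rubber mat, 180 (x) x 220 (y) x 3 thick; origin at the centre of its underside (its top is at z 3). On the side opposite to the dock.
- stand: Fixed hanging stand. Wooden base 14 high, x -100 to 50, 130 wide; origin on the bench under the aluminium post (20 x 24, 220 high). A steel peg 12 in diameter points level along -x, from x -10 to -115, axis at z 170. Above it an arm 10 wide (z 210 to 220) reaches to x -99 and carries the flap. The caddy's foot meets the post when its eye is at x -25.
- peg_tip (a point): Free end of the peg, on its axis, 170 above the bench.
- peg_root (a point): Where the peg's axis meets the front face of the post, 105 behind the tip.
- flap (a joint): Orange gravity flap, 3 x 26 wide x 34 long, 30 g, hinged at stand x -92, z 212; hangs to 8 above the peg's axis. 0: shut. It swings only towards the post, lifting, up to 1.45 rad, and falls back freely. The ring pushed along the peg lifts it with under 1 N and lets it fall once its middle is past stand x -55. When hung, the eye's centre is at z 159, the ring's top 8 above the flap's edge.
- mug: Blue mug, 80 across, 90 high, bystander. Origin: centre of its underside.
- jar: Clear jar with a black cap, 60 across, 75 high, bystander. Origin: centre of its underside.
- knuckle_a: White and black printed knuckle part, 30 x 46 x 26 high, bystander. Origin: centre of its underside.
- knuckle_b: Another such knuckle part.
- screwdriver: Screwdriver lying on the bench, 160 long, about 30 high, bystander.
- pouch_box: Small black rounded case, 70 x 45 x 30 high, bystander. Origin: centre of its underside.
There are look-alikes about, which are no part of the job. There is more than one size of the caddy; the job needs the largest.

How it is judged:
By the outcome, as a careful person would: the job done as asked, in the order asked, and still so for the second after the job is handed in, with the robot touching nothing.
It also fails if it takes over 69 s, if anything falls off the work surface, if the arm or the gripper's body presses on something with over 40 N, if the wrist force passes 120 N, or if a joint passes its speed limit or range.

## Working session

There is one attempt and no reset: what is moved stays moved. The work goes in short steps, Python scripts to look and compute and a tool call to move; the robot and the scene stay as the last step left them, time stands still between calls to the robot, and variables do not carry over. Pictures are saved under pics/ and viewed, at most 12 in all, crops included, and the job is handed in when it is done.

Besides the shell and the picture viewer there is one more tool, called after "Request:" in YAML: its name, and indented under it one key for each argument. carry_out: Moves the arm, as the interface text tells. Its arguments: {"type":"object","properties":{"targets":{"type":"array","items":{"type":"number"}},"newtons":{"type":"number"}},"required":["targets"]}

```bash
mkdir -p pics; cat > h.py <<'E'
import numpy as np, cv2, pickle
from scipy.spatial.transform import Rotation as R
def grab(name):
    from station import bot, imaging
    o=bot.get_obs(); c=imaging.read_camera(name)
    if 'pose' in c: T=np.array(c['pose'])
    else:
        W=np.eye(4); q=o['tool_rot']; W[:3,:3]=R.from_quat([q[1],q[2],q[3],q[0]]).as_matrix(); W[:3,3]=o['eef_pos']
        T=W@np.array(c['tool_from_camera'])
    c['T']=T; return c
def intr(c):
    f=210/np.tan(np.radians(c['fov_y'])/2); return f
def ray(c,u,v):
    f=intr(c); d=np.array([(u-c['cx'])/f,(v-c['cy'])/f]); s=d.copy()
    for _ in range(30): s=d/(1+c['k1']*(s@s))
    r=c['T'][:3,:3]@np.array([s[0],-s[1],-1]); return c['T'][:3,3],r
def atz(c,u,v,z):
    p,r=ray(c,u,v); return p+r*(z-p[2])/r[2]
def proj(c,P):
    p=np.linalg.inv(c['T'])@np.append(P,1); s=np.array([p[0],-p[1]])/-p[2]
    s=s*(1+c['k1']*(s@s)); return s*intr(c)+[c['cx'],c['cy']]
def tri(obs):
    A=np.zeros((3,3));b=np.zeros(3)
    for c,u,v in obs:
        p,r=ray(c,u,v); r=r/np.linalg.norm(r); M=np.eye(3)-np.outer(r,r); A+=M;b+=M@p
    return np.linalg.solve(A,b)
def save(c,fn,crop=None):
    im=c['frame'][:,:,::-1]
    if crop:
        x0,y0,x1,y1=crop; im=im[y0:y1,x0:x1]
    k=min(800/im.shape[1],600/im.shape[0]); cv2.imwrite(fn,cv2.resize(im,None,fx=k,fy=k,interpolation=cv2.INTER_CUBIC)); 
E
python3 - <<'E'
from h import *
from station import bot
C={n:grab(n) for n in ['scene','side','wrist']}
pickle.dump(C,open('c0.pkl','wb'))
for n in C:
    save(C[n],f'pics/{n}0.png'); c=C[n]; print(n,c['fov_y'],c['cx'],c['cy'],c['k1'],c['T'].round(3).tolist())
print(bot.get_obs(),bot.grip_point_offset)
E
```

```text
scene 48.44672564883681 288.9254066051137 214.3190970746512 -0.15074932605645744 [[-0.761, -0.525, 0.381, 1.014], [0.648, -0.61, 0.456, 0.621], [-0.007, 0.594, 0.805, 1.177], [0.0, 0.0, 0.0, 1.0]]
side 57.785221993192884 276.84811837220525 209.5100518945832 0.03630911483939216 [[-0.964, 0.202, -0.176, 0.367], [-0.267, -0.745, 0.611, 0.577], [-0.007, 0.636, 0.772, 0.825], [0.0, 0.0, 0.0, 1.0]]
wrist 61.44648950871476 278.1575152567535 212.43999458676302 -0.0777379764284594 [[0.361, 0.883, 0.299, 0.321], [-0.932, 0.343, 0.114, -0.599], [-0.002, -0.321, 0.947, 0.373], [0.0, 0.0, 0.0, 1.0]]
{'t': 0.15, 'q': array([ 1.09290451,  0.47761634,  0.02235701,  1.55617366, -0.01153519,
        1.10927345, -0.083091  ]), 'joint_vel': array([ 2.79391871e-04, -3.37592856e-03,  5.82163551e-05, -9.13164613e-04,
        8.46043575e-04,  1.69430062e-03,  6.54887860e-05]), 'joint_torque': array([ 3.13264900e-03, -5.96920109e+01,  1.61025435e+00, -2.81490701e+01,
        1.26103839e-02,  6.55538912e-03, -2.62014606e-05]), 'eef_pos': array([ 0.24380629, -0.62897476,  0.23056654]), 'tool_rot': array([-6.53259683e-04,  9.82954948e-01,  1.83845369e-01, -1.55869036e-04]), 'contact_force': array([ 0.59553372, -0.50197183, -0.3352354 ]), 'torque': array([ 0.00221303, -0.01976885, -0.00458267]), 'grasp_force': 0.0, 'gripper_width': 1.0046693224864167} 0.0187
```

View pics/scene0.png

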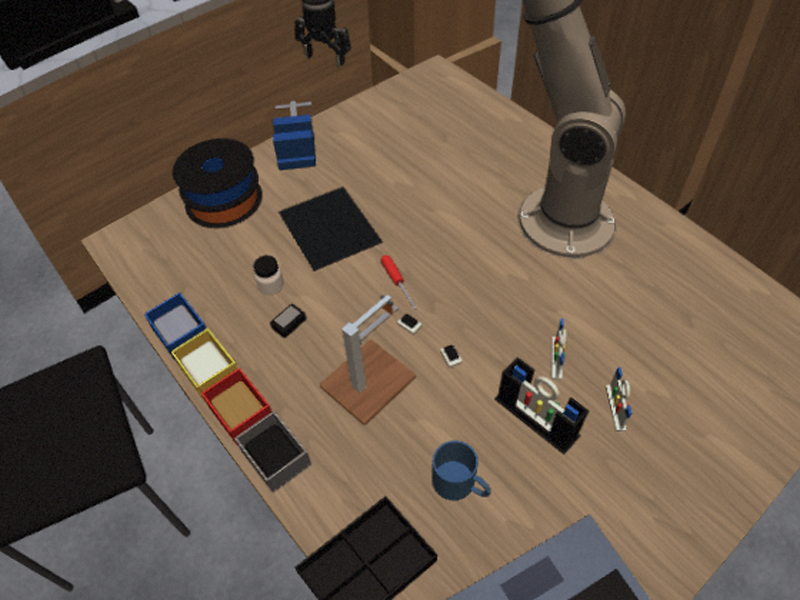

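View pics/side0.png

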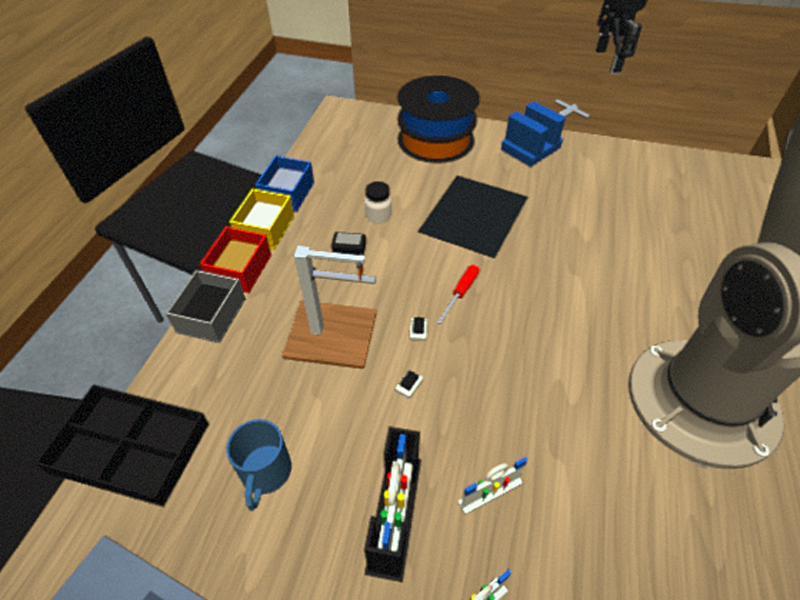

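The scene and side views show the caddy in its dock (scene ~545,400; side ~395,505), the stand (scene ~365,350; side ~335,300) and the mat (scene ~330,228; side ~473,215). Next I need enlarged crops of the dock and stand.

```bash
cat > mont.py <<'E'
from h import *
def mont(items,fn):
    out=[]
    for c,(x0,y0) in items: # 100x75 crops x4
        out.append(cv2.resize(c['frame'][y0:y0+75,x0:x0+100,::-1],None,fx=4,fy=4,interpolation=cv2.INTER_CUBIC))
    cv2.imwrite(fn,np.vstack([np.hstack(out[:2]),np.hstack(out[2:])]))
E
python3 - <<'E'
from mont import *
C=pickle.load(open('c0.pkl','rb'))
mont([(C['scene'],(330,245)),(C['side'],(228,290)),(C['scene'],(210,200)),(C['side'],(190,170))],'pics/m0.png')
# mat
for n,pts in dict(scene=[(281,213),(345,189),(381,240),(317,267)],side=[(460,178),(527,205),(495,255),(419,227)]).items():
    P=np.array([atz(C[n],u/1.42857,v/1.42857,.003) for u,v in pts]); print(n,P.round(3).tolist(),P.mean(0).round(3))
E
```

```text
scene [[0.519, -0.474, 0.003], [0.349, -0.438, 0.003], [0.389, -0.242, 0.003], [0.552, -0.273, 0.003]] [ 0.452 -0.357  0.003]
side [[0.506, -0.477, 0.003], [0.34, -0.421, 0.003], [0.385, -0.245, 0.003], [0.559, -0.287, 0.003]] [ 0.447 -0.358  0.003]
```

View pics/m0.png

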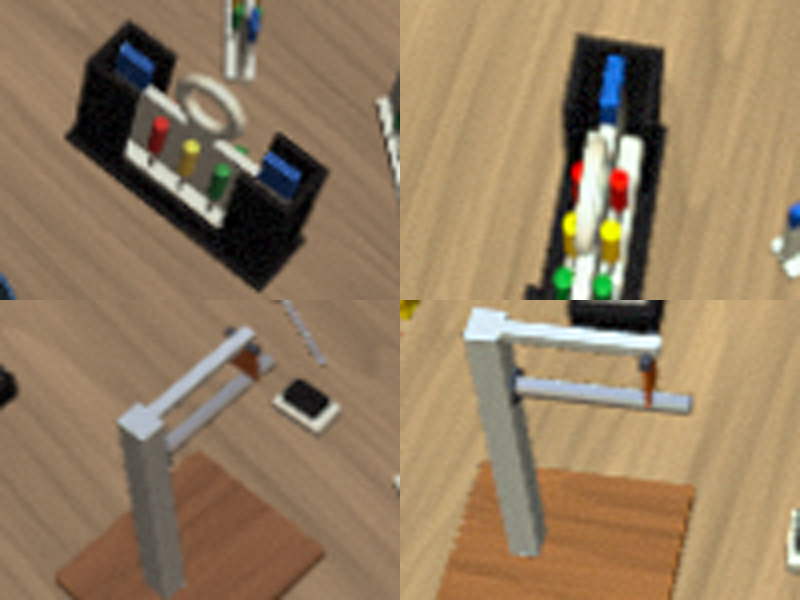

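```bash
python3 - <<'E'
from h import *
C=pickle.load(open('c0.pkl','rb')); S,D=C['scene'],C['side']
f=lambda o,u,v:(o[0]+(u+.5)/4-.5,o[1]+(v+.5)/4-.5)
A,B,E_,F=(330,245),(228,290),(210,200),(190,170)
def two(n,a,b,z):
    print(n,tri([(S,*a),(D,*b)]).round(4),atz(S,*a,z).round(4),atz(D,*b,z).round(4))
two('eye',f(A,211,106),f(B,193,190),.117)
two('ear1',f(A,138,53),f(B,215,60),.113)
print('ear2',atz(S,*f(A,285,163),.113).round(4))
two('tip',f(E_,270,62),f(F,289,104),.170)
two('root',f(E_,172,140),f(F,115,85),.170)
two('posttop',f(E_,142,120),f(F,88,25),.220)
for n,c,o,pts in [('S',S,E_,[(60,280),(200,155),(322,253)]),('D',D,F,[(292,187),(83,163)])]:
    print(n,[atz(c,*f(o,*p),.014)[:2].round(4).tolist() for p in pts])
# dock pocket outer rims
print('dock',[atz(S,*f(A,*p),.113)[:2].round(4).tolist() for p in [(128,24),(88,62),(276,136),(326,166)]],[atz(D,*f(B,*p),.113)[:2].round(4).tolist() for p in [(178,36),(263,46)]])
# bystanders
for n,p in dict(mug=(455,485),jar=(268,285),kA=(409,325),kB=(452,357),sd1=(385,262),sd2=(411,303),pouch=(289,322)).items(): print(n,atz(S,p[0]/1.4286,p[1]/1.4286,.015)[:2].round(3))
E
```

```text
eye [0.4465 0.318  0.118 ] [0.4464 0.3192 0.117 ] [0.4465 0.3161 0.117 ]
ear1 [0.4536 0.2561 0.12  ] [0.4515 0.2582 0.113 ] [0.454  0.2483 0.113 ]
ear2 [0.4388 0.3787 0.113 ]
tip [0.5609 0.0285 0.1689] [0.5626 0.0317 0.17  ] [0.5603 0.0265 0.17  ]
root [0.6564 0.0478 0.1831] [0.6511 0.0387 0.17  ] [0.6623 0.0388 0.17  ]
posttop [0.6723 0.0399 0.2164] [0.6741 0.0435 0.22  ] [0.6705 0.0415 0.22  ]
S [[0.7304, -0.0083], [0.5873, -0.0271], [0.5731, 0.0966]]
D [[0.5824, -0.0327], [0.7277, -0.0152]]
dock [[0.4403, 0.2378], [0.4817, 0.2412], [0.4285, 0.3615], [0.4204, 0.3979]] [[0.4755, 0.2407], [0.4326, 0.2346]]
mug [0.668 0.322]
jar [ 0.671 -0.294]
kA [ 0.502 -0.005]
kB [0.486 0.114]
sd1 [ 0.43  -0.174]
sd2 [ 0.461 -0.047]
pouch [ 0.692 -0.178]
```

Request:
carry_out:
  targets: [0,17,45,10,4,0,17,45,10,4,0,17,45,10,4,0,17,45,10,4,0,17,45,10,4,0,17,45,10,4,0,17,45,0,4,0,17,45,0,4,0,17,45,0,4,0,17,45,0,4,0,17,45,0,4,0,17,45,0,4,0,17,45,0,4,0,-3,45,0,3.3,0,-3,45,0,3.3,0,-3,45,0,3.3,0,-3,45,0,3.3,0,-3,45,0,3.3,0,-3,45,0,3.3,0,-3,45,0,3.3]

```text
t: 2.15
eef_pos: [0.4436, 0.2721, 0.2913]
tool_rot: [0.0, 0.667, 0.745, -0.0]
contact_force: [1.0, 0.6, 0.1]
gripper_width: 0.999
grasp_force: 0.0
```

Request:
carry_out:
  targets: [0,0,10,0,0,0,0,0,0,0,0,0,0,0,0]

```text
t: 2.45
eef_pos: [0.4443, 0.2791, 0.2908]
tool_rot: [0.0, 0.668, 0.744, -0.001]
contact_force: [0.2, -0.7, 0.2]
gripper_width: 1.0
grasp_force: 0.0
```

```bash
python3 - <<'E'
from h import *
c=grab('wrist'); pickle.dump(c,open('w1.pkl','wb')); save(c,'pics/w1.png')
C=pickle.load(open('c0.pkl','rb'))
print([atz(C['scene'],u/1.4286,v/1.4286,0)[:2].round(3) for u,v in [(557,375),(620,428),(614,385),(557,345)]])
E
```

```text
[array([0.346, 0.281]), array([0.341, 0.446]), array([0.274, 0.375]), array([0.291, 0.231])]
```

View pics/w1.png

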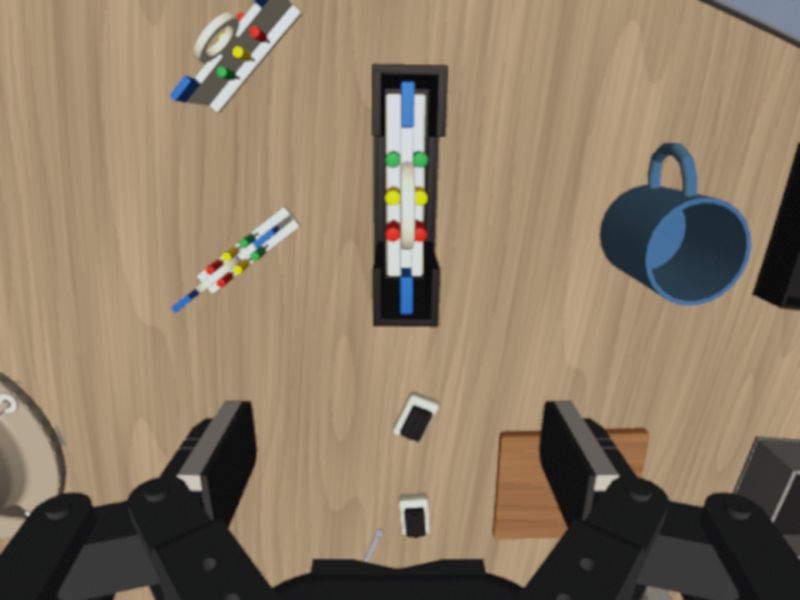

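The wrist view shows the caddy from above: the ears' top middles are at about (408,104) and (406,294), and the ring runs along column 408, rows 163–248.

```bash
python3 - <<'E'
from h import *
c=pickle.load(open('w1.pkl','rb')); k=560/800
a=atz(c,408*k,104*k,.113);b=atz(c,406*k,294*k,.113); d=a-b
print(a,b,(a+b)/2,np.linalg.norm(d),np.degrees(np.arctan2(-d[0],d[1])))
for v in(163,190,215,248): print(atz(c,408*k,v*k,.144),atz(c,408*k,v*k,.117))
print(np.degrees(2*np.arctan2(.744,.668))-90)
E
```

```text
[0.44024338 0.37879973 0.113     ] [0.45249459 0.26007623 0.113     ] [0.44636899 0.31943798 0.113     ] 0.11935393591164832 5.891558318958203
[0.44338547 0.34607    0.144     ] [0.44405864 0.34467059 0.117     ]
[0.44507622 0.33128192 0.144     ] [0.44590692 0.32850461 0.117     ]
[0.4466875  0.31721106 0.144     ] [0.44766835 0.31312267 0.117     ]
[0.4488884  0.29802401 0.144     ] [0.45007432 0.29214783 0.117     ]
6.161871773146245
```

Request:
carry_out:
  targets: [0,1,20,0,0,0,1,20,0,0,0,0,0,-35,0,0,0,0,-35,0,0,0,0,-35,0,0,0,0,-35,0,0,0,0,-20,0,0,0,0,-16,0,0,0,0,0,0,120,0,0,0,0,200,0,0,0,0,255,0,0,0,0,255,0,0,0,0,255,0,0,0,0,255,0,0,0,0,255,0,0,0,0,255,0,0,0,0,255,0,0,0,0]
  newtons: 70

```text
t: 4.3
eef_pos: [0.4462, 0.3208, 0.1158]
tool_rot: [0.0, 0.667, 0.745, 0.0]
contact_force: [-1.4, -1.3, 5.9]
gripper_width: 0.08
grasp_force: 69.0
```

Request:
carry_out:
  targets: [255,0,0,5,0,255,0,0,10,0,255,0,0,15,0,255,0,0,20,0,255,0,0,25,0,255,0,0,25,0,255,0,0,20,0,255,0,0,10,0,255,0,0,10,0,255,0,0,0,0,255,0,0,0,0]

```text
t: 5.4
eef_pos: [0.4457, 0.3203, 0.2547]
tool_rot: [-0.0, 0.667, 0.745, -0.0]
contact_force: [0.1, -1.6, -2.3]
gripper_width: 0.076
grasp_force: 68.4
```

```bash
python3 - <<'E'
from mont import *
S,D,W=grab('scene'),grab('side'),grab('wrist')
w=dict(W); w['frame']=cv2.resize(W['frame'],(100,75))
mont([(S,(330,215)),(D,(228,270)),(w,(0,0)),(D,(228,200))],'pics/m1.png')
E
```

```text
(no output)
```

View pics/m1.png

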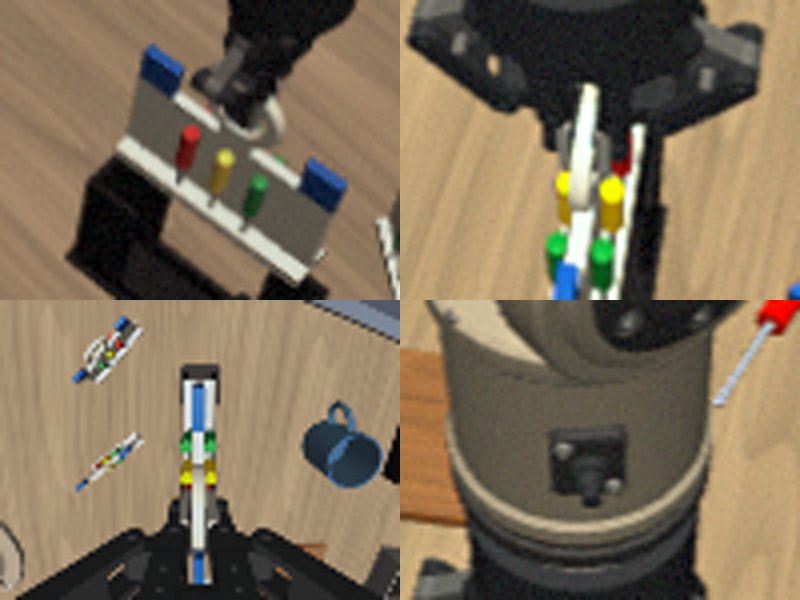

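The lift worked: the caddy hangs level and clear of the dock. Next is carrying it to the mat.

Request:
carry_out:
  targets: [255,0,-20,0,0,255,3,-40,0,0,255,3,-48,0,0,255,3,-48,0,0,255,3,-48,0,0,255,3,-48,0,0,255,3,-48,0,0,255,3,-48,0,0,255,0,-48,0,0,255,-3,-48,0,0,255,-3,-48,0,0,255,-3,-48,0,0,255,-3,-48,0,0,255,-2,-48,0,0,255,0,-30,0,0,255,0,-12,0,0,255,0,0,-30,0,255,0,0,-40,0,255,0,0,-30,0,255,0,0,0,0]

```text
t: 7.55
eef_pos: [0.4503, -0.3544, 0.1507]
tool_rot: [-0.005, 0.667, 0.745, -0.0]
contact_force: [-0.8, -0.3, -1.7]
gripper_width: 0.078
grasp_force: 68.4
```

Request:
carry_out:
  targets: [255,0,0,-15,0,255,0,0,-10,0,255,0,0,-5,0,255,0,0,-3,0,255,0,0,0,0,255,0,0,0,0]

```text
t: 8.15
eef_pos: [0.4533, -0.3576, 0.1229]
tool_rot: [0.0, 0.667, 0.745, 0.0]
contact_force: [0.3, -0.3, -0.7]
gripper_width: 0.08
grasp_force: 68.4
```

```bash
python3 - <<'E'
from mont import *
S,D,W=grab('scene'),grab('side'),grab('wrist')
w=dict(W); w['frame']=cv2.resize(W['frame'],(100,75))
mont([(S,(180,115)),(D,(280,115)),(w,(0,0)),(S,(330,215))],'pics/m2.png')
E
```

```text
(no output)
```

View pics/m2.png

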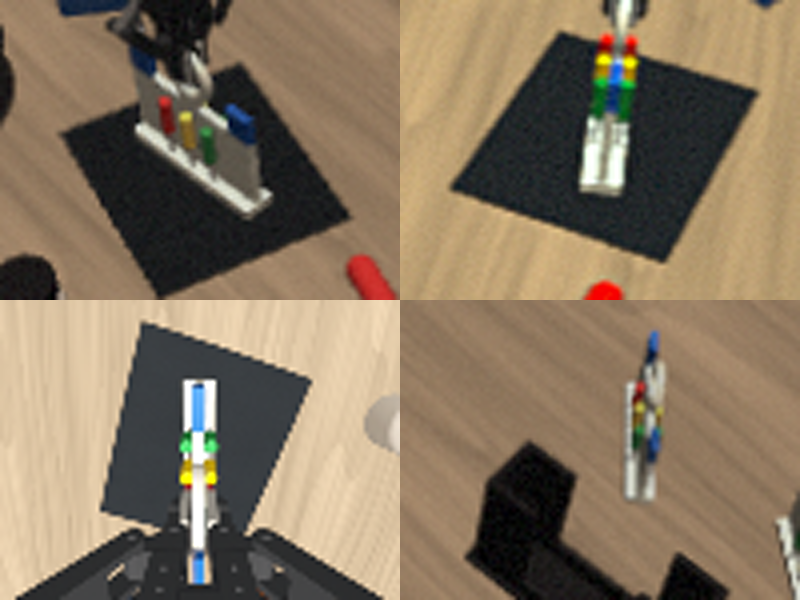

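The caddy is over the mat and level. I'll lower it gently until it touches.

Request:
carry_out:
  targets: [255,0,0,-2,0,255,0,0,-2,0,255,0,0,-2,0,255,0,0,-1,0,255,0,0,-1,0,255,0,0,0,0,255,0,0,-1,0,255,0,0,0,0]

```text
t: 9.1
eef_pos: [0.4534, -0.3574, 0.1138]
tool_rot: [0.0, 0.667, 0.745, 0.0]
contact_force: [-0.4, 0.5, 2.6]
gripper_width: 0.079
grasp_force: 69.0
```

Request:
carry_out:
  targets: [230,0,0,0,0,220,0,0,0,0,200,0,0,0,0,170,0,0,0,0,120,0,0,0,0,60,0,0,0,0,60,0,0,0,0,60,0,0,0,0,60,0,0,10,0,60,0,0,20,0,0,0,0,40,0,0,0,0,40,0,0,3,-30,20,0,0,3,-30,0,0,0,0,0,0,0,0,0,0,0,0]

```text
t: 10.7
eef_pos: [0.4586, -0.4176, 0.2435]
tool_rot: [-0.0, 0.668, 0.744, 0.0]
contact_force: [0.5, 0.5, -0.6]
gripper_width: 0.994
grasp_force: 0.0
```

```bash
python3 - <<'E'
from h import *
from station import bot
print(bot.get_obs()['eef_pos'],bot.get_obs()['tool_rot'])
c=grab('wrist'); pickle.dump(c,open('w2.pkl','wb')); save(c,'pics/w2.png')
E
```

```text
[ 0.45864258 -0.41762769  0.24350715] [-1.48105143e-04  6.67737488e-01  7.44396803e-01  1.57186196e-04]
```

View pics/w2.png

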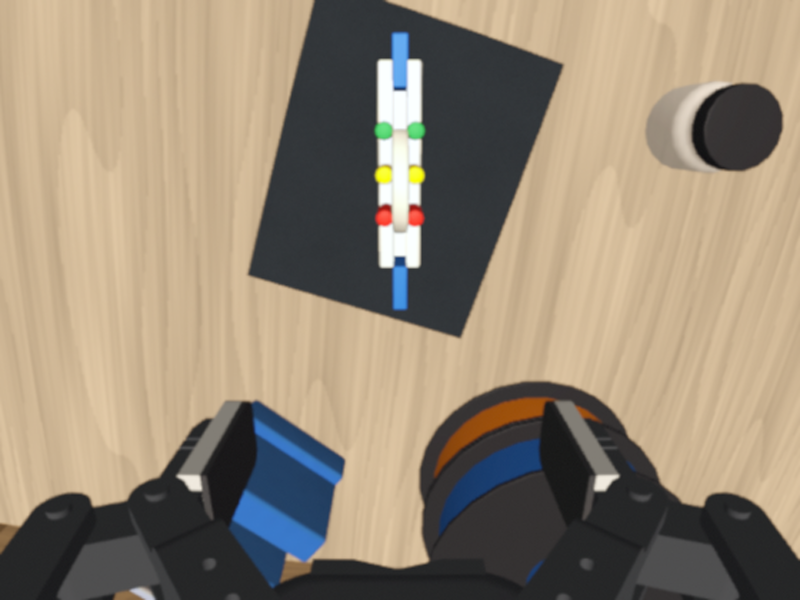

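Caddy stands upright on the mat; near ear top runs from (400,266) to (400,309), far ear from (400,33) to about (400,87), ring along column 400.

```bash
python3 - <<'E'
from h import *
c=pickle.load(open('w2.pkl','rb')); k=560/800
P=lambda u,v,z: atz(c,u*k,v*k,z)[:2].round(4)
a=P(400,33,.111);b=P(400,309,.111);d=a-b
print(a,b,(a+b)/2,np.linalg.norm(d),np.degrees(np.arctan2(-d[0],d[1])),P(400,266,.111),P(400,130,.142),P(400,232,.142))
print('vise',P(255,402,.08),P(344,462,.08),'spool',P(535,382,.1),P(430,480,.12))
C=pickle.load(open('c0.pkl','rb'))
mu=(a+b)/2
t=tri([(C['scene'],295/1.4286,120/1.4286),(C['side'],535/1.4286,125/1.4286)]);print(t)
E
```

```text
[ 0.4463 -0.2869] [ 0.4622 -0.4315] [ 0.45425 -0.3592 ] 0.1454715436090509 6.2749494836126525 [ 0.4594 -0.4061] [ 0.4513 -0.3337] [ 0.4565 -0.3812]
vise [ 0.3711 -0.5211] [ 0.4361 -0.5634] spool [ 0.5537 -0.4751] [ 0.4936 -0.5415]
[ 0.35353666 -0.63382685  0.089467  ]
```

Request:
carry_out:
  targets: [0,2.4,-4,-30,0,0,0,0,-40,0,0,0,0,-40,0,0,0,0,-25,0,0,0,0,-15,0,0,0,0,-9.5,0,0,0,0,0,0,120,0,0,0,0,180,0,0,0,0,200,0,0,0,0,215,0,0,0,0,225,0,0,0,0,235,0,0,0,0,255,0,0,0,0,255,0,0,0,0,255,0,0,0,0,255,0,0,0,0]
  newtons: 110

```text
t: 12.45
eef_pos: [0.4615, -0.4217, 0.0843]
tool_rot: [0.0, 0.667, 0.745, -0.0]
contact_force: [-0.8, -0.1, 5.8]
gripper_width: 0.07
grasp_force: 107.6
```

Request:
carry_out:
  targets: [255,0,0,3,0,255,0,0,7,0,255,0,0,15,0,255,0,0,20,0,255,0,0,25,0,255,0,0,20,0,255,0,0,10,0,255,0,0,0,0,255,0,0,0,0]

```text
t: 13.35
eef_pos: [0.461, -0.4212, 0.1834]
tool_rot: [-0.0, 0.667, 0.745, -0.0]
contact_force: [-0.8, -0.3, -2.2]
gripper_width: 0.071
grasp_force: 107.5
```

Request:
carry_out:
  targets: [255,2,20,0,0,255,4,35,0,0,255,6,45,0,0,255,7,47,0,0,255,7,47,0,0,255,7,47,0,0,255,7,47,0,0,255,5,42,0,0,255,3,30,0,0,255,0,15,0,0,255,0,5,0,0,255,0,0,0,0,255,0,0,0,0,255,0,0,0,0]

```text
t: 14.75
eef_pos: [0.5091, -0.0428, 0.1835]
tool_rot: [-0.0, 0.668, 0.744, -0.0]
contact_force: [-0.1, 0.6, -0.9]
gripper_width: 0.071
grasp_force: 107.5
```

```bash
python3 - <<'E'
from mont import *
C={n:grab(n) for n in ('wrist','scene','side')}; pickle.dump(C,open('c3.pkl','wb'))
S,D,W=C['scene'],C['side'],C['wrist']
w=dict(W); w['frame']=cv2.resize(W['frame'],(100,75),interpolation=cv2.INTER_AREA)
# wrist big on its own left, scene/side crops right
big=cv2.resize(W['frame'][:,:,::-1],(560,420)); 
a=cv2.resize(S['frame'][195:270,220:320,::-1],None,fx=2.4,fy=2.4,interpolation=3);b=cv2.resize(D['frame'][165:240,200:300,::-1],None,fx=2.4,fy=2.4,interpolation=3)
o=np.zeros((420,800,3),np.uint8);o[:,:560]=big;o[:180,560:]=a;o[180:360,560:]=b;cv2.imwrite('pics/m3.png',o)
E
```

```text
(no output)
```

View pics/m3.png

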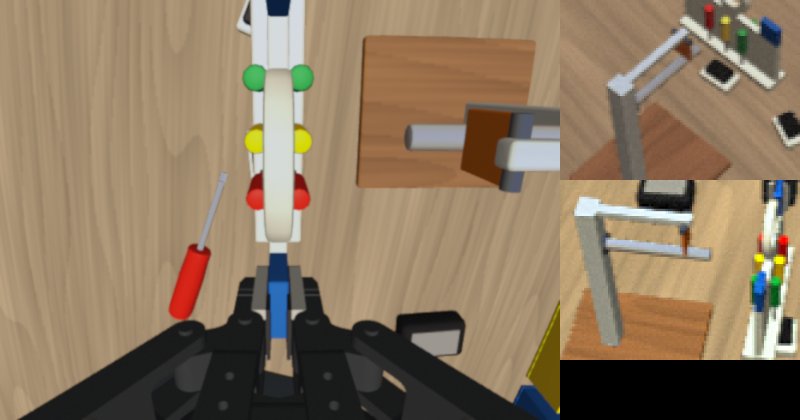

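Wrist view: the caddy hangs by the near ear; the ring spans rows 68–243 at column 279; the peg tip is at about (409,137), with the peg running level to the right.

```bash
python3 - <<'E'
from h import *
C=pickle.load(open('c3.pkl','rb')); W=C['wrist'];C0=pickle.load(open('c0.pkl','rb'))
tip=atz(W,409,137,.170);p2=atz(W,462,138,.170);print('tip',tip,p2,np.degrees(np.arctan2(*(p2-tip)[[1,0]])))
a,b=atz(W,364,36,.014),atz(W,359,187,.014);print(a,b,np.degrees(np.arctan2(-(a-b)[0],(a-b)[1])))
print('tri',tri([(W,409,137),(C0['scene'],210+270/4,200+62/4),(C0['side'],190+289/4,170+104/4)]))
# ring model
yaw=np.radians(6.2)
T=np.array([.5091,-.0428,.1835])
for tilt in(-4,-2,0,2,4):
    t=np.radians(tilt) # rotation about pad normal at grasp point, +: far end up
    G=T+[0,0,.0187]
    ev=np.array([-np.sin(yaw),np.cos(yaw),0])
    def w(y,z): # y along from ear grip, z rel to grasp
        y2=y*np.cos(t)-z*np.sin(t); z2=y*np.sin(t)+z*np.cos(t); return G+ev*y2+[0,0,z2]
    zg=.1027-.003 # grasp height above underside
    th=np.linspace(0,6.28,90)
    q=np.array([proj(W,w(.0626+.027*np.cos(s),.112-zg+.027*np.sin(s))) for s in th])
    e=w(.0626,.112-zg); print(tilt,'ring v',q[:,1].min().round(1),q[:,1].max().round(1),'u',q[:,0].mean().round(1),'eye',e.round(4))
E
```

```text
tip [0.56025715 0.02757549 0.17      ] [0.58447749 0.03012356 0.17      ] 6.0056218728092166
[0.56538534 0.09255412 0.014     ] [ 0.58294045 -0.03373332  0.014     ] 7.913924480829406
tri [0.56045652 0.02814233 0.16731206]
-4 ring v 66.7 235.7 u 276.1 eye [0.5023 0.0201 0.2101]
-2 ring v 67.3 239.3 u 276.0 eye [0.5023 0.0198 0.2123]
0 ring v 68.1 243.2 u 276.0 eye [0.5023 0.0194 0.2145]
2 ring v 69.3 247.5 u 275.9 eye [0.5024 0.019  0.2167]
4 ring v 70.8 252.1 u 275.9 eye [0.5024 0.0184 0.2188]
```

Request:
carry_out:
  targets: [255,0,1.5,-15,0,255,0,0,-20,0,255,0,0,-10,0,255,0,0,-3.5,0,255,0,0,0,0,255,5,0.6,0,0,255,10,1.2,0,0,255,10,1.2,0,0,255,10,1.2,0,0,255,5,0.6,0,0,255,0,0,0,0,255,0,0,0,0]

```text
t: 16.1
eef_pos: [0.5491, -0.035, 0.1351]
tool_rot: [-0.0, 0.667, 0.745, -0.0]
contact_force: [0.3, -0.4, -1.1]
gripper_width: 0.068
grasp_force: 107.6
```

```bash
python3 - <<'E'
from h import *
C={n:grab(n) for n in ('wrist','scene','side')}; pickle.dump(C,open('c4.pkl','wb'))
S,D,W=C['scene'],C['side'],C['wrist']
big=cv2.resize(W['frame'][:210,140:420,::-1],(560,420),interpolation=3)
a=cv2.resize(S['frame'][185:260,240:340,::-1],None,fx=2.4,fy=2.4,interpolation=3);b=cv2.resize(D['frame'][165:240,200:300,::-1],None,fx=2.4,fy=2.4,interpolation=3)
o=np.zeros((420,800,3),np.uint8);o[:,:560]=big;o[:180,560:]=a;o[180:360,560:]=b;cv2.imwrite('pics/m4.png',o)
E
```

```text
(no output)
```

View pics/m4.png

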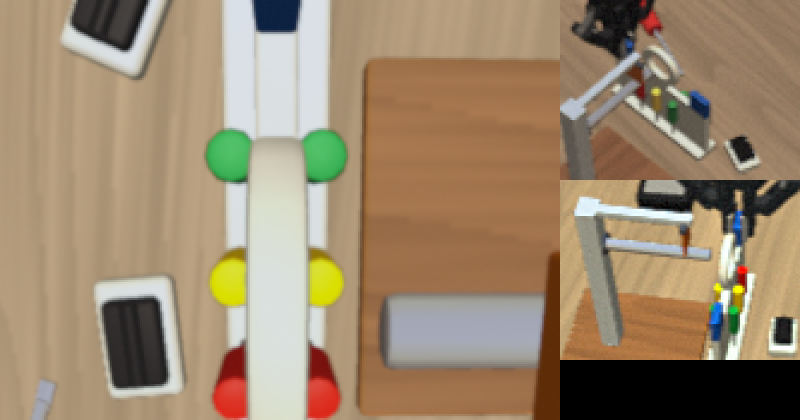

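The peg tip is right ahead of the ring at crop (384,331), i.e. image (332,165).

```bash
python3 - <<'E'
from h import *
W=pickle.load(open('c4.pkl','rb'))['wrist']
for z in(.167,.170):
    print(atz(W,332,165,z),atz(W,400,165.5,z))
y=np.radians(6.2);e=np.array([.5491,-.035])+.0626*np.array([-np.sin(y),np.cos(y)]);print('eye',e)
# ring crown centre prediction / observed crown column 276px
print(proj(W,np.array([*e,.1661+.027])))
E
```

```text
[0.56016006 0.02716042 0.167     ] [0.58198508 0.02952388 0.167     ]
[0.55963981 0.02768928 0.17      ] [0.5808757  0.02998895 0.17      ]
eye [0.54233924 0.02723385]
[275.7632286  177.13761461]
```

Request:
carry_out:
  targets: [255,6,0.4,0,0,255,10,1,0,0,255,10,1,0,0,255,10,1,0,0,255,10,1,0,0,255,10,1,0,0,255,10,1,0,0,255,0,0,0,0]

```text
t: 17.05
eef_pos: [0.6169, -0.0283, 0.1353]
tool_rot: [0.0, 0.667, 0.745, 0.001]
contact_force: [0.4, -0.4, -0.7]
gripper_width: 0.072
grasp_force: 107.7
```

Request:
carry_out:
  targets: [255,8,1,0,0,255,8,1,0,0,255,6,0.7,0,0,255,4,0.4,0,0,255,0,0,0,0,255,0,0,0,0]

```text
t: 17.65
eef_pos: [0.6412, -0.0256, 0.1352]
tool_rot: [-0.0, 0.667, 0.745, -0.0]
contact_force: [0.1, -0.7, -1.5]
gripper_width: 0.072
grasp_force: 107.7
```

```bash
python3 - <<'E'
from h import *
C={n:grab(n) for n in ('wrist','scene','side')}; pickle.dump(C,open('c5.pkl','wb'))
S,D,W=C['scene'],C['side'],C['wrist']
b=cv2.resize(D['frame'][165:240,200:300,::-1],(480,360),interpolation=3)
a=cv2.resize(S['frame'][185:260,230:330,::-1],(320,240),interpolation=3);w=cv2.resize(W['frame'][:210,140:420,::-1],(320,240),interpolation=3)
o=np.zeros((480,800,3),np.uint8);o[:360,:480]=b;o[:240,480:]=a;o[240:,480:]=w;cv2.imwrite('pics/m5.png',o)
E
```

```text
(no output)
```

View pics/m5.png

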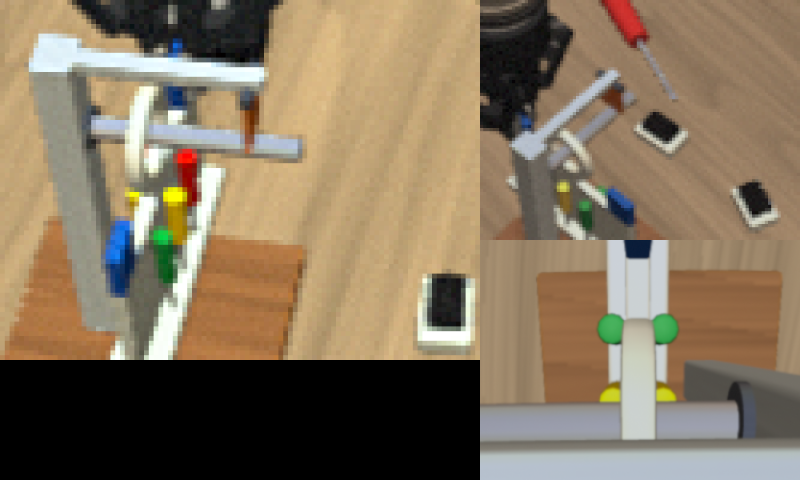

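The ring is on the peg and the flap has dropped shut on the tip side. I'll lower the ring onto the peg.

Request:
carry_out:
  targets: [255,0,0,-2,0,255,0,0,-2,0,255,0,0,-1,0,255,0,0,-1,0,255,0,0,0,0,255,0,0,0,0]

```text
t: 18.4
eef_pos: [0.6414, -0.0256, 0.1293]
tool_rot: [0.0, 0.667, 0.745, 0.0]
contact_force: [0.3, 0.1, -2.5]
gripper_width: 0.07
grasp_force: 107.7
```

Request:
carry_out:
  targets: [255,0,0,-0.7,0,255,0,0,0,0,255,0,0,0,0]

```text
t: 18.7
eef_pos: [0.6414, -0.0256, 0.1286]
tool_rot: [-0.0, 0.667, 0.745, 0.0]
contact_force: [-0.0, -0.7, -1.5]
gripper_width: 0.066
grasp_force: 107.7
```

Request:
carry_out:
  targets: [255,0,0,-0.7,0,255,0,0,0,0,255,0,0,-0.7,0,255,0,0,0,0,255,0,0,0,0]

```text
t: 19.2
eef_pos: [0.6417, -0.0254, 0.1278]
tool_rot: [0.0, 0.667, 0.745, 0.0]
contact_force: [-1.9, -0.2, 4.7]
gripper_width: 0.069
grasp_force: 108.7
```

```bash
python3 - <<'E'
from station import bot
o=bot.get_obs(); print(o['contact_force'],o['torque'])
E
```

```text
[-1.90145875 -0.17519405  4.71016228] [0.28204143 0.28677083 0.14102143]
```

The load has moved to the peg. I'll ease off slightly, then open slowly.

Request:
carry_out:
  targets: [255,0,0,0.5,0,255,0,0,0,0,255,0,0,0,0,240,0,0,0,0,232,0,0,0,0,226,0,0,0,0,220,0,0,0,0,212,0,0,0,0,200,0,0,0,0,180,0,0,0,0,150,0,0,0,0,150,0,0,0,0,150,0,0,0,0,150,0,0,0,0]
  newtons: 20

```text
t: 20.6
eef_pos: [0.6414, -0.0256, 0.1277]
tool_rot: [0.0, 0.667, 0.745, 0.0]
contact_force: [1.0, 0.5, -0.1]
gripper_width: 0.404
grasp_force: 0.0
```

Request:
carry_out:
  targets: [150,0,0,8,0,150,0,0,15,0,150,0,0,30,0,150,0,0,40,0,150,0,0,40,0,150,0,0,40,0,150,-20,-40,0,0,150,-20,-40,0,0,150,-20,-40,0,0,150,0,0,0,0,150,0,0,0,0,150,0,0,0,0,150,0,0,0,0,150,0,0,0,0,150,0,0,0,0,150,0,0,0,0]

```text
t: 22.2
eef_pos: [0.5815, -0.1451, 0.3006]
tool_rot: [-0.0, 0.667, 0.745, 0.0]
contact_force: [0.5, 1.3, -0.1]
gripper_width: 0.414
grasp_force: 0.0
```

```bash
python3 - <<'E'
from h import *
from station import bot, imaging
S=grab('scene'); D=grab('side'); f0=D['frame']
for _ in range(8): D=grab('side')
print('motion',np.abs(D['frame'][150:260,190:310].astype(int)-f0[150:260,190:310]).mean())
b=cv2.resize(D['frame'][165:255,195:315,::-1],(480,360),interpolation=3)
a=cv2.resize(S['frame'][185:275,215:335,::-1],(320,240),interpolation=3);w=cv2.resize(S['frame'][:,:,::-1],(320,240))
o=np.zeros((480,800,3),np.uint8);o[:360,:480]=b;o[:240,480:]=a;o[240:,480:]=w;cv2.imwrite('pics/m6.png',o)
E
```

```text
motion 2.714191919191919
```

View pics/m6.png

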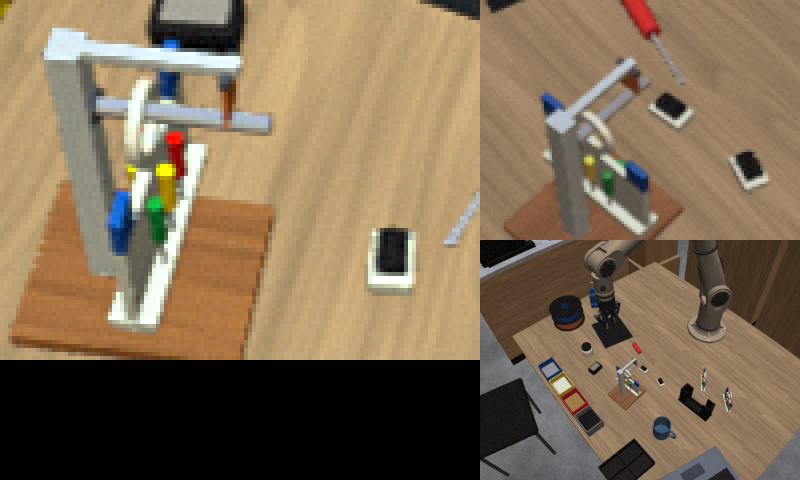

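The caddy hangs on the peg with the flap shut. I'll wait for any swing to die out, check that it's still, and hand in.

Request:
carry_out:
  targets: [150,0,0,0,0,150,0,0,0,0,150,0,0,0,0,150,0,0,0,0,150,0,0,0,0,150,0,0,0,0,150,0,0,0,0,150,0,0,0,0,150,0,0,0,0,150,0,0,0,0,150,0,0,0,0,150,0,0,0,0,150,0,0,0,0,150,0,0,0,0,150,0,0,0,0,150,0,0,0,0,150,0,0,0,0,150,0,0,0,0,150,0,0,0,0,150,0,0,0,0]

```text
t: 24.7
eef_pos: [0.5814, -0.1456, 0.3007]
tool_rot: [0.0, 0.667, 0.745, 0.0]
contact_force: [-0.5, 0.2, 0.1]
gripper_width: 0.418
grasp_force: 0.0
```

```bash
python3 - <<'E'
from h import *
from station import bot
F=[cv2.GaussianBlur(grab('side')['frame'].astype(np.float32),(0,0),1.5) for _ in range(10)]
s=np.std(F,0).mean(2)
print('caddy',s[180:245,215:250].mean(),s[180:245,215:250].max(),'static',s[250:300,250:300].mean(),s[250:300,250:300].max(),bot.get_obs()['t'])
if s[180:245,215:250].mean()<1.5*s[250:300,250:300].mean(): print(bot.hand_in())
E
```

```text
caddy 0.32218406 0.6141971 static 0.31712154 0.8505787 25.2
the job is handed in; nothing more can be done
None
```

The caddy was stood on the mat, let go, then taken by an ear and hung on the peg; it hangs still with the flap shut on the tip side, and the job was handed in at 25.2 s.

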